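Wind and start the clock drum of a pollen sampler

TASK

Wind the clock of the pollen sampler: turn the brass key clockwise (seen from above) by as many part turns as it takes, until the spring is fully wound and you feel the key's safety clutch slip, and stop there at once instead of grinding it on. Then swing the red brake lever all the way over from the red dot to the green dot, let go, and leave everything else on the bench where it is.

Things in the scene. Friction and masses are not known exactly. Their poses are not given: they have to be found in the camera images.
- clock: Clockwork drum head of a pollen sampler, screwed to the bench, upright. Origin on the bench under its axis; z up. Upwards: grey foot (radius 105 mm), aluminium lid plate (radius 100, top 52 above the bench), cream drum (radius 62, top 84), green clock case (radius 52, top 124), key. The brake lever stands on the lid's -y side, on a quadrant reaching to y -135; red dot at its -x end, green at +x.
- key_grip (a point): Centre of the brass winding key, on the clock's axis, 175 mm above the bench. The key is one upright flat blade: 66 mm wide (round ends) along this point's x, 10 mm thick along its y, 44 mm high (153 to 197 mm above the bench). z up; the same after half a turn. Wind it clockwise from above. Winding takes 0.08 to 0.19 N m; grip it across its faces with 30 N or more.
- ratchet (a point): Centre of the dark ratchet wheel (radius 22 mm) on the case top, under the key, 128 mm above the bench. The click beside it (within 50 mm of the axis, up to 133 high) holds what is wound: let go, the key springs back up to 0.5 rad (a tooth and some give) and stops, so look again before the next grip. To wind in all, net: 3.8 to 5.7 rad, not to be seen beforehand. Then the wheel stops.
- key_slip (a joint): How far the key has slipped clockwise on its arbor in the safety clutch (rad). About 0 (under 0.02) while the spring is being wound; it grows only when the spring is full and the key is turned on, at a steady 0.36 N m. It does not tell how much is wound. 0.1 to 0.4 is a proper end of winding, over 0.9 is grinding the clutch.
- brake_pivot (a point): Pivot of the brake lever, at x 0, y -74 mm in the clock's frame, 60 mm above the bench. The knob swings about it on a horizontal circle of radius 45 mm.
- brake_knob (a point): Centre of the top of the brake lever's red upright knob, 112 mm above the bench: a cylinder of diameter 18 mm that reaches down to 57 mm, on a flat steel arm (top 63 mm above the bench). About 117 mm from the key's axis, so keep the gripper's wide side along its swing.
- brake (a joint): Brake lever's angle (rad): 0 to 0.08 at the start, by the red dot (stopped); 0.80 at the end stop, by the green dot (running). At 0.40 the arm points along the clock's -y. It grows anticlockwise seen from above: the knob goes towards the clock's +x. It stays where it is left; pushing it takes about 2 N at the knob.
- spare_drum: bystander on the bench, to be left where it is: spare drum with cream tape lying flat, diameter 124, 36 mm high. Origin under its centre.
- tape_roll: bystander on the bench, to be left where it is: white roll of tape lying flat, diameter 84, 25 mm high. Origin under its centre.
- slide_box: bystander on the bench, to be left where it is: blue slide box, 92 x 102 x 34 mm. Origin under its centre.
- stain_jar: bystander on the bench, to be left where it is: amber jar with a black cap, diameter 50, 65 mm high. Origin under its centre.
- torch: bystander on the bench, to be left where it is: black hand torch with a violet lens, lying along its x axis, 130 mm long, 35 mm high. Origin under its middle.
- brush: bystander on the bench, to be left where it is: small brush lying along its x axis, 170 mm long. Origin under its middle.
- water_bottle: bystander on the bench, to be left where it is: clear bottle with a red cap, diameter 66, 200 mm high. Origin under its centre.

How it is judged:
By the outcome, as a careful person would: the job done as asked, in the order asked, and still so for the second after the job is handed in, with the robot touching nothing.
It also fails if it takes over 72 s, if anything falls off the work surface, if the arm or the gripper's body presses on something with over 40 N, if the wrist force passes 120 N, or if a joint passes its speed limit or range.

ROBOT

A 6-joint arm with a two-finger parallel gripper is mounted at the origin on the work surface. World frame = base frame: x ahead of the robot, y to its left, z up, the work surface at z = 0. Lengths are in m, angles in rad, forces in N, time in s.
With the tool pointing down it reaches from about 0.275 to 0.85 m from the base axis. Payload 19 kg.
Tool frame: the origin (TCP) lies midway between the tips of the shut fingers; the grasp point (between the pads) lies 19 mm behind it; z points along the fingers, x is the direction in which the jaws open and shut, and the axes are right-handed (so a half turn about z gives the same grasp; the last joint's range is limited). The gripper opens to 85 mm and grips with 20 to 120 N. Pads are 22 mm wide; open, the fingers measure 114 mm over their backs; the gripper's body (76 mm by 85 mm) begins 54 mm behind the grasp point. The pads swing forward as they close: fully open they stand 13 mm farther back than shut.
Start: joints at [-1.406, 0.15, 1.437, -0, 1.554, -0.134], TCP at [0.169, -0.549, 0.231] pointing down, gripper open.
Joint ranges: [-2.8, 2.8], [-0.68, 2.1], [0.12, 2.68], [-1.39, 4.53], [0.16, 2.79], [-2.81, 2.81]. Speed limits (rad/s): [1.89, 1.89, 2.22, 3.01, 3.01, 3.01].

INTERFACE

Orientations are given as a unit quaternion [x, y, z, w].
In Python, from rig import status, cams, r gives the robot as it stands.
- The arm moves only by the tool step_arm, never from a script. Its argument "plan" is one flat list of numbers, 5 for each row, row after row: the closure, from -1 (fully open) to 1 (shut), then the shift along the tool's x, y, z in cm, then the turn about the tool's z in degrees. In form: [gripper, x, y, z, yaw, gripper, x, y, z, yaw, ...]. A call has 1 to 12 rows; each row shifts and turns the commanded pose from where the row before left it, along the tool's axes as they then stand; what a row does not reach is not made up. A row lasts 1/8 s, in which the tool goes at most 62.5 mm and 10.7 degrees, less where a joint would pass 70% of its speed; a pose out of reach is approached as far as the arm can. A call is refused whole if a number of a shift passes 6.25 or a number of a turn 10.7, either way. A call with a gripper value outside its range is refused whole. The fingers move at their own pace and stop on an object; "force" is the grip in N (left out, the last holds). Time passes only in rows, so rows that do not move let the fingers close. It gives the time, the measured TCP pose, the force and the opening at its end, in the units of the state.
- status.get_state(): the state, without advancing time (a new reading comes with each control period).
- cams.get_image(name): name is "scene" or "top" or "wrist"; returns the picture (480x640x3 uint8, blue, green, red); there is no depth.
- cams.camera_info(name): a dict with "fx", "fy", "cx", "cy" (pixels), "R" (3x3) and "t" (3): a world point X has camera coordinates R X + t; the wrist camera has in their place "tool_from_camera" (4x4, takes a point from camera to tool coordinates, whose origin is the TCP and whose axes are the tool frame's). Camera axes: x right, y down, z forward; pixel columns grow to the right and rows downward; lengths in m; the calibration is good to about 2 mm. A picture is of the moment at which its call begins: read the wrist's pose just before it. camera_info takes no time and is no camera call.
- r.hand_in(): hands the job in, once; it reports no verdict.
The state is a dict: "t": time; "joint_positions": joint angles; "dq": joint speeds; "tau": joint torques, N m; "eef_pos": TCP position; "ee_rot": TCP orientation; "ft_force": force on the tool from outside, world axes, zero at the start; "wrist_torque": the same for the moment, N m; "grip_width": finger opening in m.
Only numpy, scipy, OpenCV 4.12 (cv2) and the standard library are available. Lean on these libraries where they do the work, as an engineer would, in place of code of your own. Each camera call takes 0.05 s, during which the arm holds its last target.

## Working session

There is one attempt and no reset: what is moved stays moved. The work goes in short steps, Python scripts to look and compute and a tool call to move; the robot and the scene stay as the last step left them, time stands still between calls to the robot, and variables do not carry over. Pictures are saved under pics/ and viewed, and the job is handed in when it is done.

Besides the shell and the picture viewer there is one more tool, called as name(argument=value, ...) on one line, values as JSON. step_arm: Moves the arm, as the interface text tells. Its arguments: {"type":"object","properties":{"plan":{"type":"array"},"force":{"type":"number"}},"required":["plan"]}

```bash
mkdir -p pics; ls; python3 - <<'E'
from rig import status,cams,r
import cv2
print(status.get_state())
for n in ["scene","top","wrist"]:
    cv2.imwrite(f"pics/{n}0.png",cams.get_image(n)); print(n,cams.camera_info(n))
E
```

```text
pics
{'t': 0.0, 'joint_positions': array([-1.40599730e+00,  1.50994471e-01,  1.43803897e+00, -1.88076051e-05,
        1.55379261e+00, -1.34007349e-01]), 'dq': array([-0.0004363 , -0.00251357, -0.00183479, -0.00048254,  0.00099607,
       -0.00137753]), 'tau': array([-2.41915041e-03, -7.13050389e+01, -5.70868242e+01, -4.34787189e-04,
        8.94075522e-03, -6.33797049e-05]), 'eef_pos': array([ 0.16919828, -0.54928192,  0.23066668]), 'ee_rot': array([ 8.04481045e-01, -5.93978003e-01, -4.49276123e-04, -4.22554012e-04]), 'ft_force': array([-0.07620686, -0.03528122,  0.05926416]), 'wrist_torque': array([0.01290095, 0.03972481, 0.00884818]), 'grip_width': 0.08490458211855709}
scene {'fx': 493.8755778233944, 'fy': 493.8755778233944, 'cx': 320.74675297128306, 'cy': 240.71456438785708, 'R': array([[-0.89014712,  0.45547756,  0.01335277],
       [ 0.29964441,  0.60717361, -0.73590314],
       [-0.34329481, -0.65106098, -0.67695515]]), 't': array([ 0.48449654, -0.12623162,  1.32902317])}
top {'fx': 576.299405791378, 'fy': 576.299405791378, 'cx': 330.04281934795426, 'cy': 232.56602047304207, 'R': array([[-0.02805615, -0.99919587, -0.02864383],
       [-0.99464941,  0.03075573, -0.09862374],
       [ 0.0994254 ,  0.02572356, -0.99471247]]), 't': array([0.10745126, 0.61457004, 1.2260381 ])}
wrist {'fx': 332.802100155231, 'fy': 332.802100155231, 'cx': 315.4638179860258, 'cy': 238.59929197189598, 'tool_from_camera': array([[ 9.99999839e-01,  2.23402453e-04,  5.21870651e-04,
        -1.39558235e-04],
       [-3.80513092e-04,  9.45998939e-01,  3.24169498e-01,
        -8.42162406e-02],
       [-4.21268821e-04, -3.24169644e-01,  9.45998871e-01,
        -1.43207048e-01],
       [ 0.00000000e+00,  0.00000000e+00,  0.00000000e+00,
         1.00000000e+00]])}
```

View pics/scene0.png

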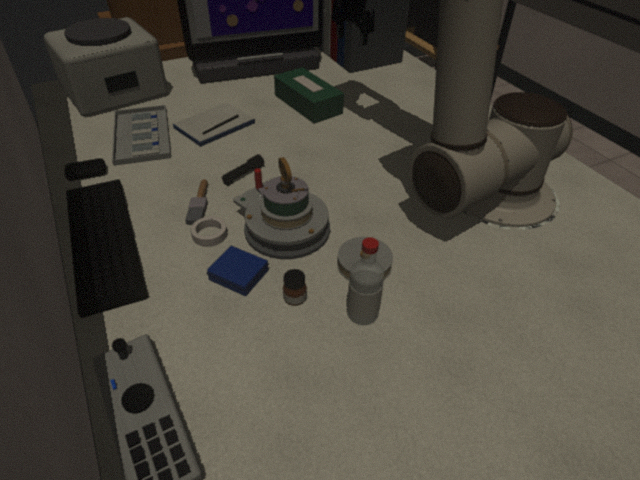

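View pics/top0.png

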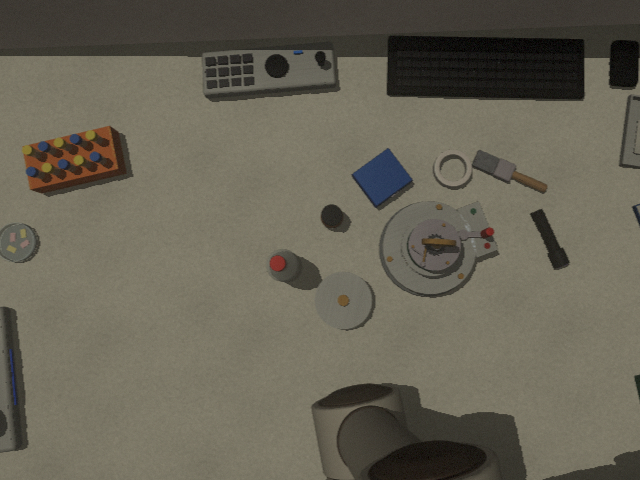

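View pics/wrist0.png

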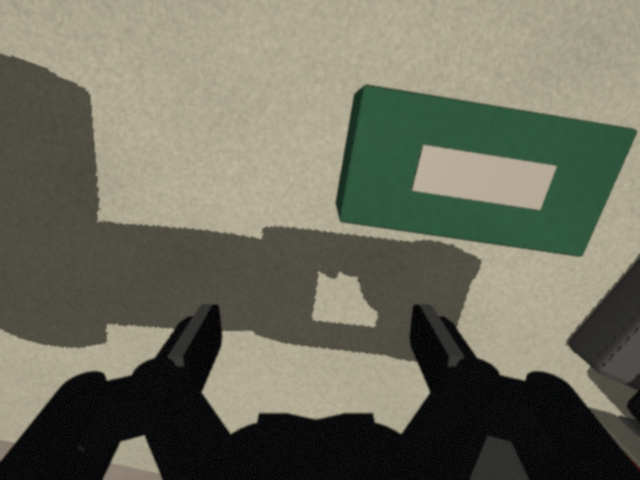

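```bash
python3 - <<'E'
import cv2
im=cv2.imread("pics/top0.png")[180:320,360:560]
im=cv2.convertScaleAbs(im,alpha=1.6)
cv2.imwrite("pics/topc.png",cv2.resize(im,None,fx=4,fy=4,interpolation=cv2.INTER_CUBIC))
im=cv2.imread("pics/scene0.png")[140:260,210:350]
im=cv2.convertScaleAbs(im,alpha=1.8)
cv2.imwrite("pics/scenec.png",cv2.resize(im,None,fx=5,fy=5,interpolation=cv2.INTER_CUBIC))
E
```

```text
(no output)
```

View pics/topc.png

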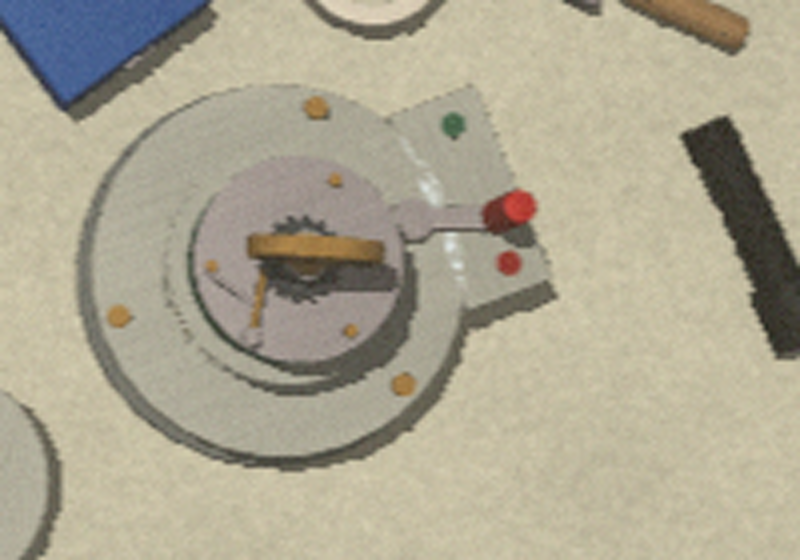

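View pics/scenec.png

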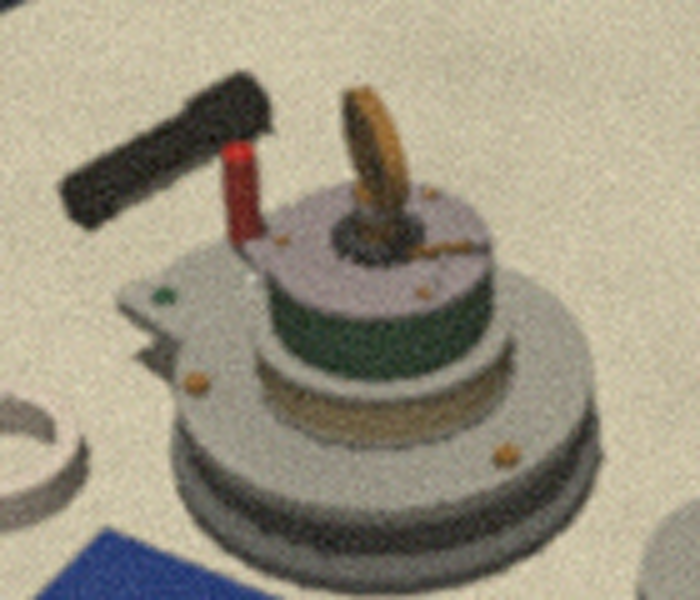

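```bash
cat > h.py <<'E'
import numpy as np
from rig import status,cams,r
from scipy.spatial.transform import Rotation as Rn
def cam(n,st=None):
    i=cams.camera_info(n)
    K=(i['fx'],i['fy'],i['cx'],i['cy'])
    if n=='wrist':
        st=st or status.get_state()
        T=np.eye(4);T[:3,:3]=Rn.from_quat(st['ee_rot']).as_matrix();T[:3,3]=st['eef_pos']
        C=T@np.array(i['tool_from_camera']); return K,C[:3,:3],C[:3,3]
    R=np.array(i['R']);return K,R.T,-R.T@np.array(i['t'])
def px2w(n,u,v,z,st=None):
    K,R,o=cam(n,st); d=R@np.array([(u-K[2])/K[0],(v-K[3])/K[1],1]); return o+d*(z-o[2])/d[2]
def w2px(n,X,st=None):
    K,R,o=cam(n,st); p=R.T@(np.array(X)-o); return K[0]*p[0]/p[2]+K[2],K[1]*p[1]/p[2]+K[3]
E
python3 - <<'E'
from h import *
np.set_printoptions(precision=4,suppress=True)
f=lambda u,v,z:px2w('top',360+u/4,180+v/4,z)
g=lambda u,v,z:px2w('scene',210+u/5,140+v/5,z)
for n,a in dict(lidc=(277,272,.052),case=(299,259,.124),keyL=(248,243,.19),keyR=(384,248,.19),key=(316,246,.190),knob=(522,206,.112),pivot=(413,220,.063),red=(509,263,.053),green=(453,125,.053)).items(): print(n,f(*a)[:2])
for n,a in dict(case=(381,253,.124),keytop=(362,88,.197),knob=(238,151,.112),green=(163,296,.053)).items(): print(n,g(*a)[:2])
E
```

```text
lidc [ 0.5759 -0.1218]
case [ 0.5772 -0.1226]
keyL [ 0.5807 -0.0887]
keyR [ 0.5764 -0.1526]
key [ 0.5783 -0.1207]
knob [ 0.6016 -0.2381]
pivot [ 0.6005 -0.1929]
red [ 0.5769 -0.2444]
green [ 0.6517 -0.2188]
case [ 0.5762 -0.1135]
keytop [ 0.5719 -0.1374]
knob [ 0.5986 -0.234 ]
green [ 0.6497 -0.2161]
```

step_arm(plan=[-1, -1.2, -2.15, -1, 0, -1, -2.4, -4.3, -1, 0, -1, -2.4, -4.3, -1, 0, -1, -2.4, -4.3, -1, 0, -1, -2.4, -4.3, 0, 0, -1, -2.4, -4.3, 0, 0, -1, -2.4, -4.3, 0, 0, -1, -2.4, -4.3, 0, 0, -1, -2.4, -4.3, 0, 0, -1, -2.4, -4.3, 0, 0, -1, -2.4, -4.3, 0, 0, -1, -2.4, -4.3, 0, 0], force=70)

```text
t: 1.65
eef_pos: [0.5614, -0.1377, 0.2719]
ee_rot: [0.805, -0.594, 0.0, -0.0]
ft_force: [-0.1, 0.1, -0.4]
grip_width: 0.0855
```

step_arm(plan=[-1, -1.2, -2.15, 0, -9.9, -1, 0, 0, 0, -9.9, -1, 0, 0, 0, -9.8, -1, 0, 0, 0, -9.8, -1, 0, 0, 0, -9.8, -1, 0, 0, 0, -9.8, -1, 0, 0, 0, -9.8, -1, 0, 0, 0, 0, -1, 0, 0, 0, 0])

```text
t: 2.78
eef_pos: [0.5775, -0.1219, 0.2716]
ee_rot: [0.999, -0.037, 0.0, -0.0]
ft_force: [0.3, -0.6, 0.7]
grip_width: 0.0851
```

```bash
python3 - <<'E'
from h import *
import cv2
s=status.get_state();print(s)
im=cams.get_image("wrist");cv2.imwrite("pics/w1.png",im)
im=cams.get_image("top");cv2.imwrite("pics/t1.png",im)
print(w2px('wrist',[.577,-.122,.197],s))
E
```

```text
{'t': 2.775, 'joint_positions': array([-3.38556102e-01,  1.72587334e-01,  1.33150706e+00,  1.63507037e-04,
        1.63739528e+00, -2.63568944e-01]), 'dq': array([-0.00342259,  0.00409518, -0.00201429,  0.00089994, -0.00218245,
       -0.01349322]), 'tau': array([ 1.32793710e-01, -7.40209866e+01, -5.76645112e+01,  8.74945836e-03,
        1.50224852e-02, -1.77098508e-01]), 'eef_pos': array([ 0.57750744, -0.12187028,  0.27155226]), 'ee_rot': array([ 9.99297398e-01, -3.74793540e-02,  7.33629357e-05, -6.26344905e-05]), 'ft_force': array([ 0.29621455, -0.62338973,  0.66557164]), 'wrist_torque': array([ 0.01097374,  0.07051518, -0.01205827]), 'grip_width': 0.08505819279272131}
(np.float64(313.94191984533416), np.float64(251.30377294218664))
```

View pics/w1.png

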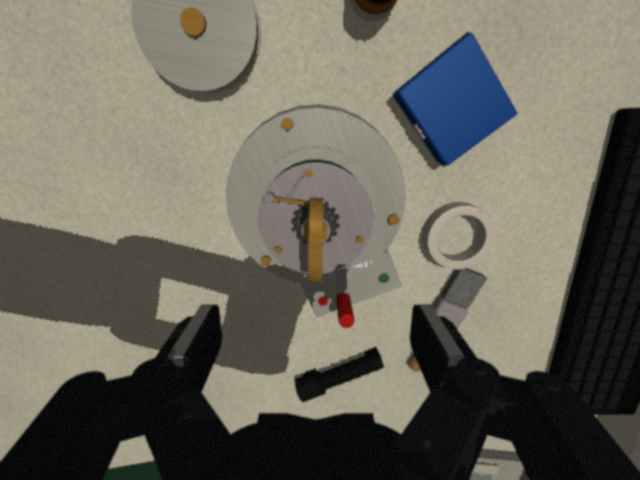

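```bash
python3 - <<'E'
import cv2
im=cv2.imread("pics/w1.png")[150:340,220:420]
im=cv2.convertScaleAbs(im,alpha=1.4)
cv2.imwrite("pics/w1c.png",cv2.resize(im,None,fx=4,fy=4,interpolation=cv2.INTER_CUBIC)[:600])
E
```

```text
(no output)
```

View pics/w1c.png

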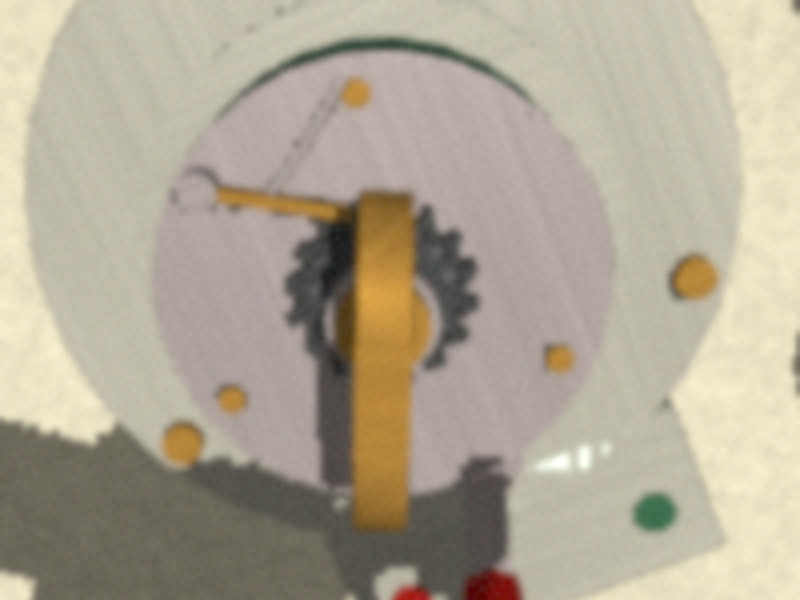

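```bash
python3 - <<'E'
from h import *
s=status.get_state()
for z in (.175,.185,.197):
    a=px2w('wrist',316.75,198.75,z,s);b=px2w('wrist',315.25,282,z,s);d=a-b
    print(z,a[:2],b[:2],(a+b)[:2]/2,np.hypot(*d[:2]),np.degrees(np.arctan2(d[1],d[0])))
c=px2w('wrist',220+383/4,150+275/4,.124,s);print('case',c)
print('knob',px2w('wrist',343.5,296.5,.112,s), 'ratchet', px2w('wrist',220+383/4,150+290/4,.128,s))
E
```

```text
0.175 [ 0.58146469 -0.08975604] [ 0.57541551 -0.15688718] [ 0.5784401  -0.12332161] 0.06740313911926818 84.85098744215061
0.185 [ 0.58157253 -0.08760742] [ 0.57577579 -0.15193712] [ 0.57867416 -0.11977227] 0.06459034619875922 84.85098744215065
0.197 [ 0.58170194 -0.08502908] [ 0.57620812 -0.14599705] [ 0.57895503 -0.11551306] 0.06121499469414851 84.85098744215061
case [ 0.57868773 -0.11897958  0.124     ]
knob [ 0.60075362 -0.20657952  0.112     ] ratchet [ 0.57850728 -0.12134023  0.128     ]
```

step_arm(plan=[-1, 0.1, 0.06, 2, 0.8, -1, 0, 0, 3, 0, -1, 0, 0, 3, 0, -1, 0, 0, 2.5, 0, -1, 0, 0, 0.9, 0, -1, 0, 0, 0, 0, -1, 0, 0, 0, 0])

```text
t: 3.75
eef_pos: [0.579, -0.1231, 0.1585]
ee_rot: [0.999, -0.043, 0.001, 0.0]
ft_force: [0.2, -0.3, 0.4]
grip_width: 0.0853
```

step_arm(plan=[1, 0, 0, 0, 0, 1, 0, 0, 0, 0, 1, 0, 0, 0, 0, 1, 0, 0, 0, 0, 1, 0, 0, 0, 0, 1, 0, 0, 0, 0], force=70)

```text
t: 4.5
eef_pos: [0.5779, -0.123, 0.1575]
ee_rot: [0.999, -0.043, -0.001, -0.0]
ft_force: [-8.2, 0.0, 5.7]
grip_width: 0.0092
```

```bash
cat > st.py <<'E'
from h import *
s=status.get_state()
m=Rn.from_quat(s['ee_rot']).as_matrix()
print('t',s['t'],'yaw',np.degrees(np.arctan2(m[1,0],m[0,0])).round(2),'q6',s['joint_positions'][5].round(3),'pos',s['eef_pos'].round(4),'F',s['ft_force'].round(2),'M',s['wrist_torque'].round(3),'w',s['grip_width'].round(4), 'tau6',s['tau'][5].round(3),'dq6',s['dq'][5].round(3))
E
python3 st.py
```

```text
Traceback (most recent call last):
  File "st.py", line 4, in <module>
    print('t',s['t'],'yaw',np.degrees(np.arctan2(m[1,0],m[0,0])).round(2),'q6',s['joint_positions'][5].round(3),'pos',s['eef_pos'].round(4),'F',s['ft_force'].round(2),'M',s['wrist_torque'].round(3),'w',s['grip_width'].round(4), 'tau6',s['tau'][5].round(3),'dq6',s['dq'][5].round(3))
                                                                                                                                                                                                          ^^^^^^^^^^^^^^^^^^^^^
AttributeError: 'float' object has no attribute 'round'
```

step_arm(plan=[1, -0.1, 0, 0, 0, 1, 0, 0, 0, 0])

```text
t: 4.75
eef_pos: [0.5776, -0.123, 0.1575]
ee_rot: [0.999, -0.043, 0.0, 0.0]
ft_force: [-2.4, -0.4, 3.7]
grip_width: 0.0092
```

```bash
sed -i "s/s\['grip_width'\].round(4)/round(s['grip_width'],4)/" st.py; python3 st.py
```

```text
t 4.75 yaw -4.88 q6 -0.255 pos [ 0.5776 -0.123   0.1575] F [-2.36 -0.41  3.69] M [-0.009  0.359 -0.061] w 0.0092 tau6 -0.011 dq6 -0.001
```

Centred. Start winding gently, checking torque.

step_arm(plan=[1, 0, 0, 0, 4, 1, 0, 0, 0, 8, 1, 0, 0, 0, 8, 1, 0, 0, 0, 8])

```text
t: 5.25
eef_pos: [0.577, -0.1229, 0.1574]
ee_rot: [0.958, -0.285, -0.001, 0.0]
ft_force: [-8.6, 0.5, 7.4]
grip_width: 0.0092
```

```bash
python3 st.py
```

```text
t 5.25 yaw -33.14 q6 0.238 pos [ 0.577  -0.1229  0.1574] F [-8.62  0.52  7.37] M [0.145 1.506 0.105] w 0.0092 tau6 -3.56 dq6 1.112
```

step_arm(plan=[1, -0.08, 0.05, 0, 0, 1, 0, 0, 0, 0])

```text
t: 5.5
eef_pos: [0.5767, -0.1229, 0.1574]
ee_rot: [0.959, -0.283, 0.0, -0.0]
ft_force: [-1.4, 1.6, 4.6]
grip_width: 0.009
```

```bash
python3 st.py
```

```text
t 5.5 yaw -32.85 q6 0.233 pos [ 0.5767 -0.1229  0.1574] F [-1.43  1.58  4.57] M [0.207 0.322 0.075] w 0.009 tau6 0.24 dq6 -0.002
```

step_arm(plan=[1, 0, 0, 0, 5, 1, 0, 0, 0, 9, 1, 0, 0, 0, 9, 1, 0, 0, 0, 9, 1, 0, 0, 0, 9, 1, 0, 0, 0, 9, 1, 0, 0, 0, 5])

```text
t: 6.38
eef_pos: [0.576, -0.1219, 0.1574]
ee_rot: [0.719, -0.695, -0.001, -0.0]
ft_force: [-8.1, 8.5, 9.0]
grip_width: 0.0094
```

```bash
python3 st.py
```

```text
t 6.375 yaw -88.05 q6 1.197 pos [ 0.576  -0.1219  0.1574] F [-8.07  8.5   8.95] M [1.67  1.572 0.159] w 0.0094 tau6 -1.105 dq6 0.663
```

step_arm(plan=[1, -0.1, 0.08, 0, 0, 1, 0, 0, 0, 0])

```text
t: 6.62
eef_pos: [0.5757, -0.1216, 0.1574]
ee_rot: [0.72, -0.694, -0.0, -0.0]
ft_force: [-1.7, 3.1, 6.5]
grip_width: 0.0093
```

```bash
python3 st.py
```

```text
t 6.625 yaw -87.84 q6 1.194 pos [ 0.5757 -0.1216  0.1574] F [-1.68  3.15  6.46] M [0.582 0.626 0.12 ] w 0.0093 tau6 0.183 dq6 -0.002
```

Torque 0.12–0.16, no slip yet. Continue to q6 ≈ 2.7 (another ~86°).

step_arm(plan=[1, -0.03, 0, 0, 5, 1, 0, 0, 0, 9, 1, 0, 0, 0, 9, 1, 0, 0, 0, 9, 1, 0, 0, 0, 9, 1, 0, 0, 0, 9, 1, 0, 0, 0, 9, 1, 0, 0, 0, 9, 1, 0, 0, 0, 9, 1, 0, 0, 0, 7, 1, 0, 0, 0, 0, 1, 0, 0, 0, 0])

```text
t: 8.12
eef_pos: [0.5766, -0.1202, 0.1575]
ee_rot: [-0.071, 0.997, 0.001, 0.001]
ft_force: [5.6, 12.9, 4.5]
grip_width: 0.009
```

```bash
python3 st.py
```

```text
t 8.125 yaw -171.8 q6 2.66 pos [ 0.5766 -0.1202  0.1575] F [ 5.61 12.94  4.5 ] M [ 2.388 -0.901  0.175] w 0.009 tau6 0.218 dq6 -0.003
```

step_arm(plan=[-1, 0, 0, 0, 0, -1, 0, 0, 0, 0, -1, 0, 0, 0, 0, -1, 0, 0, 0, 0, -1, 0, 0, -1.5, 0, -1, 0, 0, -3.5, 0, -1, 0, 0, -3.5, 0, -1, 0, 0, -2, 0, -1, 0, 0, 0, -10, -1, 0, 0, 0, -10, -1, 0, 0, 0, -10, -1, 0, 0, 0, -10])

```text
t: 9.62
eef_pos: [0.5758, -0.1217, 0.2635]
ee_rot: [-0.41, 0.912, -0.0, 0.0]
ft_force: [0.3, -0.1, -0.2]
grip_width: 0.0854
```

step_arm(plan=[-1, 0, 0, 0, -10, -1, 0, 0, 0, -10, -1, 0, 0, 0, -10, -1, 0, 0, 0, -10, -1, 0, 0, 0, -10, -1, 0, 0, 0, -10, -1, 0, 0, 0, -10, -1, 0, 0, 0, -10, -1, 0, 0, 0, -10, -1, 0, 0, 0, -10, -1, 0, 0, 0, -10, -1, 0, 0, 0, -10])

```text
t: 11.12
eef_pos: [0.5758, -0.1217, 0.2635]
ee_rot: [0.995, -0.101, 0.001, 0.0]
ft_force: [0.1, 0.5, 0.2]
grip_width: 0.0853
```

step_arm(plan=[-1, 0, 0, 0, -10, -1, 0, 0, 0, -10, -1, 0, 0, 0, -10, -1, 0, 0, 0, -5, -1, 0, 0, 0, 0, -1, 0, 0, 0, 0])

```text
t: 11.88
eef_pos: [0.5758, -0.1217, 0.2628]
ee_rot: [0.98, 0.199, 0.0, 0.0]
ft_force: [0.9, 0.2, 0.8]
grip_width: 0.0853
```

```bash
python3 st.py; python3 - <<'E'
from h import *
import cv2
s=status.get_state();
im=cams.get_image("wrist");cv2.imwrite("pics/w2.png",im)
print(w2px('wrist',[.577,-.121,.175],s))
im=cv2.convertScaleAbs(im[150:340,220:420],alpha=1.4)
cv2.imwrite("pics/w2c.png",cv2.resize(im,None,fx=4,fy=4,interpolation=cv2.INTER_CUBIC)[:600])
E
```

```text
t 11.875 yaw 22.99 q6 -0.741 pos [ 0.5758 -0.1217  0.2628] F [0.85 0.16 0.76] M [ 0.034  0.01  -0.012] w 0.0853 tau6 -0.099 dq6 -0.006
(np.float64(316.4720570596681), np.float64(243.96910757085013))
```

View pics/w2c.png

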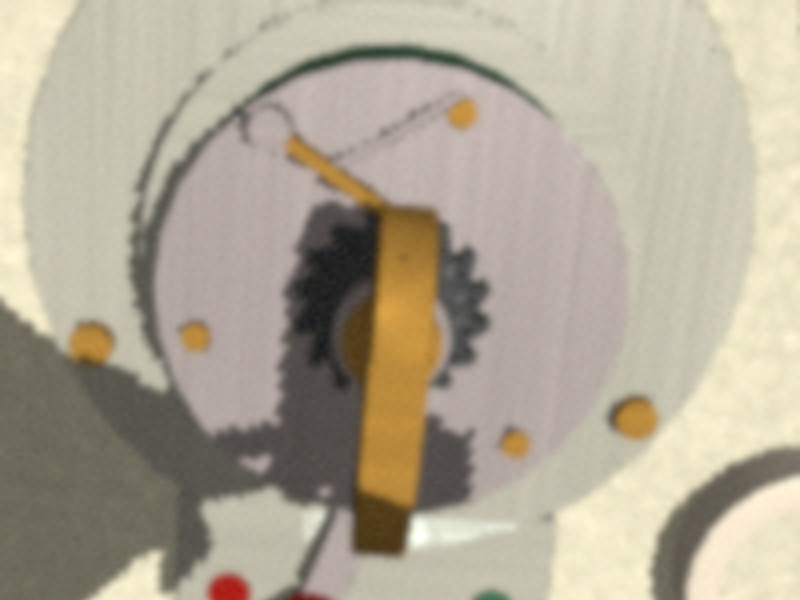

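```bash
python3 - <<'E'
from h import *
s=status.get_state()
for z in (.175,.185):
    a=px2w('wrist',322,202.5,z,s);b=px2w('wrist',315,288,z,s);d=a-b
    print(z,a[:2],b[:2],(a+b)[:2]/2,np.hypot(*d[:2]),np.degrees(np.arctan2(d[1],d[0])))
E
```

```text
0.175 [ 0.56831898 -0.09069542] [ 0.5901088  -0.15467291] [ 0.57921389 -0.12268417] 0.06758636378552021 108.80811547022884
0.185 [ 0.56723403 -0.08868467] [ 0.58808    -0.14989089] [ 0.57765702 -0.11928778] 0.06465876058432161 108.80811547022891
```

step_arm(plan=[-1, 0.11, -0.03, 2, 4.2, -1, 0, 0, 3, 0, -1, 0, 0, 3, 0, -1, 0, 0, 2.5, 0, -1, 0, 0, 0, 0, -1, 0, 0, 0, 0, 1, 0, 0, 0, 0, 1, 0, 0, 0, 0, 1, 0, 0, 0, 0, 1, 0, 0, 0, 0, 1, 0, 0, 0, 0, 1, 0, 0, 0, 0])

```text
t: 13.42
eef_pos: [0.5769, -0.1208, 0.1575]
ee_rot: [0.986, 0.164, 0.0, -0.0]
ft_force: [3.6, 1.6, 2.8]
grip_width: 0.0094
```

```bash
python3 st.py
```

```text
t 13.425 yaw 18.92 q6 -0.668 pos [ 0.5769 -0.1208  0.1575] F [3.59 1.58 2.75] M [ 0.405 -0.637 -0.07 ] w 0.0094 tau6 -0.021 dq6 0.001
```

step_arm(plan=[1, 0, 0, 0, 5, 1, 0, 0, 0, 8, 1, 0, 0, 0, 8, 1, 0, 0, 0, 8, 1, 0, 0, 0, 8, 1, 0, 0, 0, 8, 1, 0, 0, 0, 7, 1, 0, 0, 0, 3, 1, 0, 0, 0, 0])

```text
t: 14.55
eef_pos: [0.5772, -0.1208, 0.1575]
ee_rot: [0.951, -0.31, 0.001, -0.0]
ft_force: [7.3, 2.7, 1.2]
grip_width: 0.0089
```

```bash
python3 st.py
```

```text
t 14.55 yaw -36.11 q6 0.293 pos [ 0.5772 -0.1208  0.1575] F [7.29 2.74 1.16] M [ 0.518 -1.196  0.185] w 0.0089 tau6 0.977 dq6 -0.025
```

step_arm(plan=[1, 0.07, -0.05, 0, 5, 1, 0, 0, 0, 5, 1, 0, 0, 0, 0])

```text
t: 14.92
eef_pos: [0.5776, -0.1208, 0.1575]
ee_rot: [0.92, -0.391, 0.0, -0.0]
ft_force: [1.3, 2.5, 4.1]
grip_width: 0.0087
```

```bash
python3 st.py
```

```text
t 14.925 yaw -46.05 q6 0.467 pos [ 0.5776 -0.1208  0.1575] F [1.32 2.51 4.15] M [ 0.487 -0.312  0.155] w 0.0087 tau6 1.81 dq6 -0.053
```

step_arm(plan=[1, 0, 0, 0, 5, 1, 0, 0, 0, 5, 1, 0, 0, 0, 0])

```text
t: 15.3
eef_pos: [0.5776, -0.1209, 0.1575]
ee_rot: [0.883, -0.469, 0.0, -0.0]
ft_force: [1.3, 2.4, 3.9]
grip_width: 0.009
```

```bash
python3 st.py
```

```text
t 15.3 yaw -55.95 q6 0.639 pos [ 0.5776 -0.1209  0.1575] F [1.35 2.42 3.88] M [ 0.456 -0.359  0.221] w 0.009 tau6 1.779 dq6 -0.044
```

step_arm(plan=[1, 0, 0, 0, 5, 1, 0, 0, 0, 4, 1, 0, 0, 0, 0])

```text
t: 15.68
eef_pos: [0.5777, -0.121, 0.1575]
ee_rot: [0.844, -0.537, 0.0, -0.0]
ft_force: [2.9, 1.7, 5.0]
grip_width: 0.0093
```

```bash
python3 st.py; python3 st.py
```

```text
t 15.675 yaw -64.89 q6 0.796 pos [ 0.5777 -0.121   0.1575] F [2.87 1.74 4.95] M [ 0.365 -0.495  0.165] w 0.0093 tau6 1.455 dq6 -0.032
t 15.675 yaw -64.89 q6 0.796 pos [ 0.5777 -0.121   0.1575] F [2.87 1.74 4.95] M [ 0.365 -0.495  0.165] w 0.0093 tau6 1.455 dq6 -0.032
```

step_arm(plan=[1, 0, 0, 0, 5, 1, 0, 0, 0, 5, 1, 0, 0, 0, 0])

```text
t: 16.05
eef_pos: [0.5777, -0.121, 0.1574]
ee_rot: [0.794, -0.608, 0.0, -0.0]
ft_force: [3.2, 1.2, 5.5]
grip_width: 0.0094
```

```bash
python3 st.py
```

```text
t 16.05 yaw -74.88 q6 0.97 pos [ 0.5777 -0.121   0.1574] F [3.2  1.18 5.49] M [ 0.334 -0.628  0.123] w 0.0094 tau6 1.767 dq6 -0.042
```

step_arm(plan=[1, 0, 0, 0, 5, 1, 0, 0, 0, 4, 1, 0, 0, 0, 0])

```text
t: 16.42
eef_pos: [0.5777, -0.1211, 0.1575]
ee_rot: [0.744, -0.668, 0.0, -0.0]
ft_force: [3.4, 0.5, 4.9]
grip_width: 0.0093
```

```bash
python3 st.py
```

```text
t 16.425 yaw -83.85 q6 1.126 pos [ 0.5777 -0.1211  0.1575] F [3.42 0.48 4.89] M [ 0.221 -0.76   0.222] w 0.0093 tau6 1.336 dq6 -0.032
```

step_arm(plan=[1, 0, 0, 0, 4, 1, 0, 0, 0, 4, 1, 0, 0, 0, 0])

```text
t: 16.8
eef_pos: [0.5777, -0.1211, 0.1575]
ee_rot: [-0.696, 0.718, -0.0, 0.0]
ft_force: [4.7, 0.8, 5.3]
grip_width: 0.009
```

```bash
python3 st.py
```

```text
t 16.8 yaw -91.84 q6 1.266 pos [ 0.5777 -0.1211  0.1575] F [4.71 0.75 5.27] M [ 0.107 -0.671  0.326] w 0.009 tau6 1.401 dq6 -0.031
```

step_arm(plan=[1, 0, 0, 0, 4, 1, 0, 0, 0, 3, 1, 0, 0, 0, 0])

```text
t: 17.18
eef_pos: [0.5777, -0.1211, 0.1575]
ee_rot: [-0.651, 0.759, -0.0, 0.0]
ft_force: [4.3, 0.4, 5.6]
grip_width: 0.0094
```

```bash
python3 st.py
```

```text
t 17.175 yaw -98.83 q6 1.388 pos [ 0.5777 -0.1211  0.1575] F [4.31 0.36 5.58] M [ 0.006 -0.786  0.351] w 0.0094 tau6 1.146 dq6 -0.021
```

step_arm(plan=[1, 0, 0, 0, 3, 1, 0, 0, 0, 0])

```text
t: 17.42
eef_pos: [0.5777, -0.1212, 0.1575]
ee_rot: [-0.63, 0.776, -0.0, 0.0]
ft_force: [5.3, 0.3, 4.5]
grip_width: 0.0092
```

```bash
python3 st.py;python3 - <<'E'
from h import *
import cv2
cv2.imwrite("pics/w3.png",cams.get_image("wrist"))
print(status.get_state()['wrist_torque'][2])
cams.get_image("top")
print(status.get_state()['wrist_torque'][2])
E
```

```text
t 17.425 yaw -101.83 q6 1.44 pos [ 0.5777 -0.1212  0.1575] F [5.32 0.34 4.48] M [ 0.024 -0.757  0.382] w 0.0092 tau6 1.11 dq6 -0.022
0.3565320049765339
0.35311328544498577
```

View pics/w3.png

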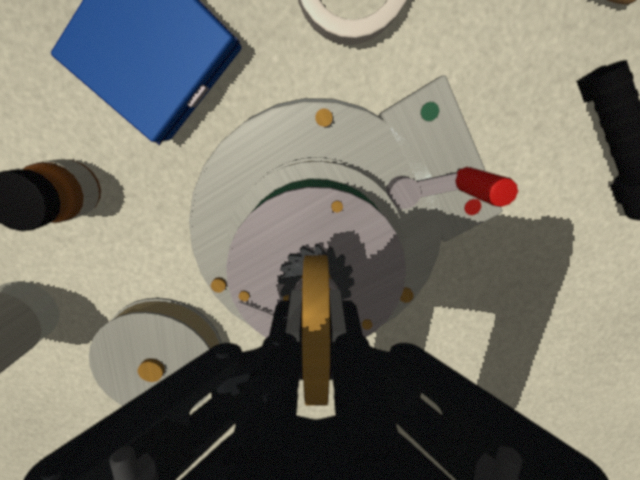

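step_arm(plan=[-1, 0, 0, 0, 0, -1, 0, 0, 0, 0, -1, 0, 0, 0, 0, -1, 0, 0, 0, 0, -1, 0, 0, -2, 0, -1, 0, 0, -3.5, 0, -1, 0, 0, -3, 0, -1, 0, 0, -2, 0, -1, 0, 0, 0, -10, -1, 0, 0, 0, 0, -1, 0, 0, 0, 0])

```text
t: 18.9
eef_pos: [0.5774, -0.1209, 0.262]
ee_rot: [-0.693, 0.721, 0.0, -0.0]
ft_force: [0.1, -0.2, -0.3]
grip_width: 0.0854
```

```bash
python3 st.py; python3 - <<'E'
from h import *
import cv2
s=status.get_state();
im=cams.get_image("wrist");cv2.imwrite("pics/w4.png",im)
im=cv2.convertScaleAbs(im[150:340,220:420],alpha=1.4)
cv2.imwrite("pics/w4c.png",cv2.resize(im,None,fx=4,fy=4,interpolation=cv2.INTER_CUBIC)[:600])
E
```

```text
t 18.9 yaw -92.3 q6 1.274 pos [ 0.5774 -0.1209  0.262 ] F [ 0.13 -0.2  -0.28] M [-0.006  0.004 -0.028] w 0.0854 tau6 -0.208 dq6 -0.011
```

View pics/w4c.png

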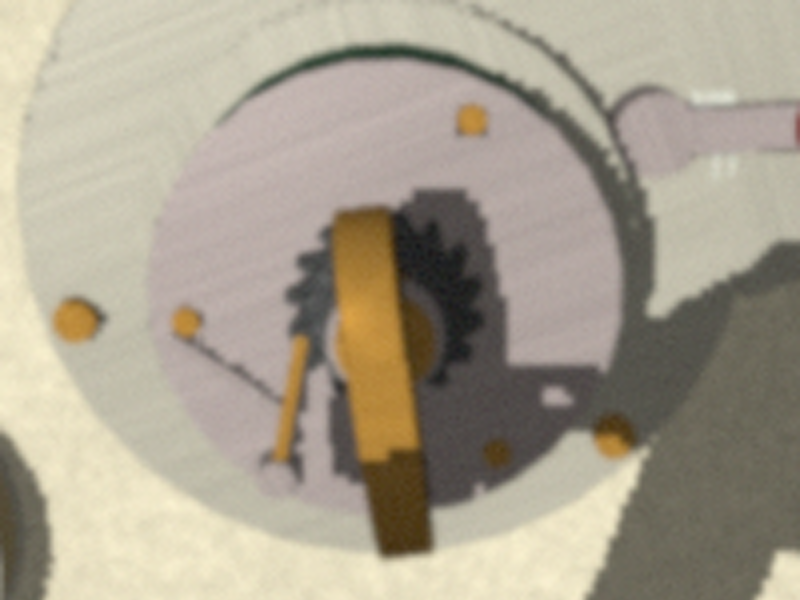

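```bash
cat > tooth.py <<'E'
from h import *
import cv2
def yq(d): return Rn.from_euler('z',np.radians(d))*Rn.from_euler('x',np.pi)
S={'w1':(dict(eef_pos=np.array([.57750744,-.12187028,.27155226]),ee_rot=np.array([ 9.99297398e-01,-3.74793540e-02,7.33629357e-05,-6.26344905e-05])),(316.75,198.75),(315.25,282)),
'w2':(dict(eef_pos=np.array([.5758,-.1217,.2628]),ee_rot=yq(22.99).as_quat()),(322,202.5),(315,288)),
'w4':(dict(eef_pos=np.array([.5774,-.1209,.2620]),ee_rot=yq(-92.3).as_quat()),(311.25,202.5),(321.75,288))}
rows=[]
for n,(s,p,q) in S.items():
    a=px2w('wrist',*p,.18,s);b=px2w('wrist',*q,.18,s);d=a-b;th=np.degrees(np.arctan2(d[1],d[0]))
    print(n,'key dir',th,'ctr',((a+b)/2)[:2],np.hypot(*d[:2]))
    im=cv2.imread(f'pics/{n}.png')
    # rectified top view at z=.128, 10 px/mm, +-30mm, world x right, y up, rotated so that key lies along +x
    N=600;g=(np.arange(N)-300)/10e3
    X,Y=np.meshgrid(g,-g);t=np.radians(th)
    c=np.array([.577,-.121])
    W=np.stack([c[0]+X*np.cos(t)-Y*np.sin(t),c[1]+X*np.sin(t)+Y*np.cos(t),np.full_like(X,.128)],-1)
    K,R,o=cam('wrist',s);P=(W-o)@R
    u=K[0]*P[...,0]/P[...,2]+K[2];v=K[1]*P[...,1]/P[...,2]+K[3]
    o2=cv2.remap(im,u.astype(np.float32),v.astype(np.float32),cv2.INTER_CUBIC)
    o2=cv2.convertScaleAbs(o2,alpha=1.6)
    cv2.imwrite(f'pics/r_{n}.png',o2);rows.append(cv2.resize(o2,(266,266)))
cv2.imwrite('pics/rect.png',cv2.resize(np.hstack(rows),(798,266)))
E
python3 tooth.py
```

```text
w1 key dir 84.78103977943859 ctr [ 0.57775994 -0.12096754] 0.06598473881799069
w2 key dir 108.78154814206805 ctr [ 0.57745956 -0.12079781] 0.06608459345089195
w4 key dir 4.360672579198629 ctr [ 0.57785025 -0.12162769] 0.06611495521882549
```

View pics/rect.png

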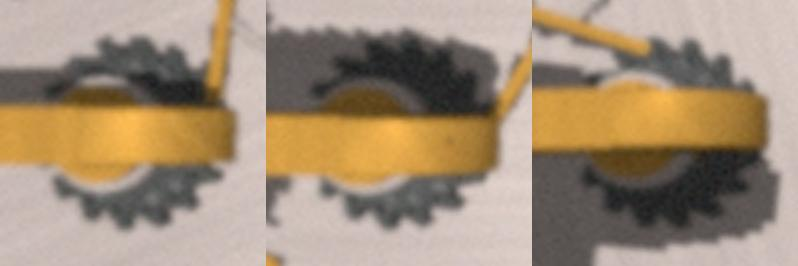

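```bash
sed -i 's/c=np.array(.*/c=np.array([.5777,-.1212])/' tooth.py; python3 tooth.py >/dev/null; python3 - <<'E'
import cv2,numpy as np
out=[]
for n in ['w1','w2','w4']:
    im=cv2.imread(f'pics/r_{n}.png')
    p=cv2.warpPolar(im,(300,720),(299.5,299.5),300,cv2.WARP_POLAR_LINEAR+cv2.INTER_CUBIC)
    # rows: angle (0.5deg) clockwise in image (y down); col radius .1mm
    out.append(cv2.rotate(p[:,120:260],cv2.ROTATE_90_COUNTERCLOCKWISE))
o=np.vstack([np.vstack([x,np.full((10,720,3),255,np.uint8)]) for x in out])
for a in range(0,720,60): cv2.line(o,(719-a,0),(719-a,449),(0,0,255),1)
cv2.imwrite('pics/polar.png',o)
E
```

```text
(no output)
```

View pics/polar.png

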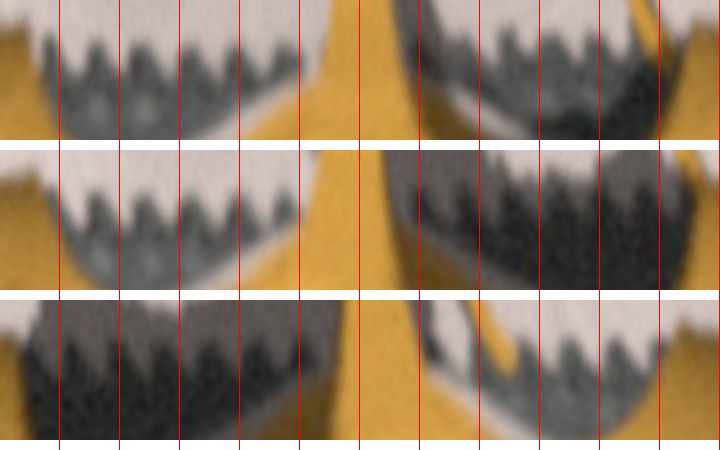

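```bash
python3 - <<'E'
from h import *
import cv2
im=cv2.imread('pics/w4.png');cv2.imwrite('pics/w4e.png',cv2.convertScaleAbs(cv2.resize(im[100:300,380:580],None,fx=3,fy=3,interpolation=cv2.INTER_CUBIC),alpha=1.4))
im=cv2.imread('pics/w3.png');cv2.imwrite('pics/w3e.png',cv2.convertScaleAbs(cv2.resize(im[60:260,370:570],None,fx=3,fy=3,interpolation=cv2.INTER_CUBIC),alpha=1.4))
E
```

```text
(no output)
```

View pics/w4e.png

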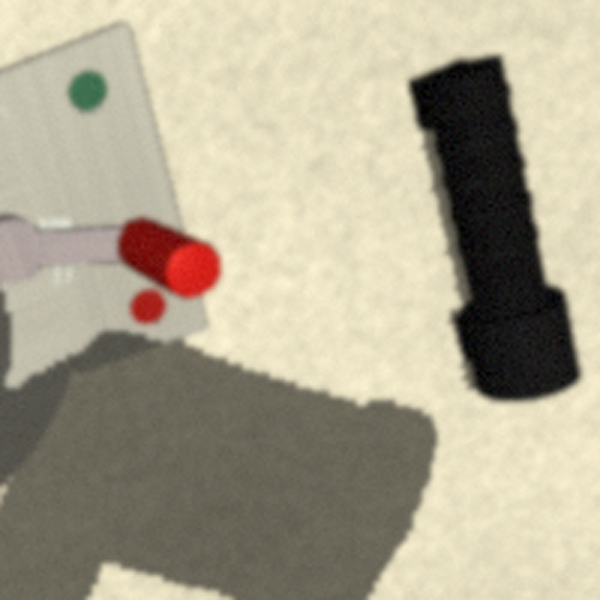

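View pics/w3e.png

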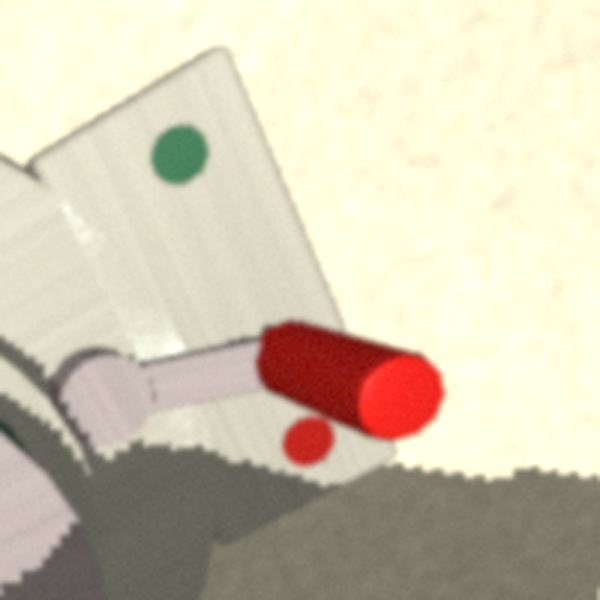

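```bash
python3 - <<'E'
from h import *
def yq(d): return (Rn.from_euler('z',np.radians(d))*Rn.from_euler('x',np.pi)).as_quat()
s4=dict(eef_pos=np.array([.5774,-.1209,.2620]),ee_rot=yq(-92.3))
s3=dict(eef_pos=np.array([.5777,-.1212,.1575]),ee_rot=yq(-101.83))
c=np.array([.5777,-.1212])
for s,ox,oy,L in((s4,380,100,dict(knob=(193,270,.112),green=(88,91,.053),red=(148,307,.053),piv=(14,249,.063))),(s3,370,60,dict(knob=(400,397,.112),green=(180,154,.053),red=(308,441,.053),piv=(108,395,.063)))):
    W={k:px2w('wrist',ox+u/3,oy+v/3,z,s)[:2] for k,(u,v,z) in L.items()}
    print(W); d=W['green']-W['red']; yaw=np.degrees(np.arctan2(d[1],d[0]))
    e=W['piv']-c; k=W['knob']-W['piv']
    print('yaw dots',yaw,'yaw piv',np.degrees(np.arctan2(e[1],e[0]))+90,np.hypot(*e),'arm',np.hypot(*k),np.degrees(np.arctan2(k[1],k[0])))
E
```

```text
{'knob': array([ 0.60210422, -0.23607273]), 'green': array([ 0.65226775, -0.21823996]), 'red': array([ 0.57735138, -0.24360237]), 'piv': array([ 0.60189452, -0.19288118])}
yaw dots 18.703165673331718 yaw piv 18.651063130104916 0.0756542538397816 arm 0.04319205892638273 -89.72183284599367
{'knob': array([ 0.60222149, -0.23592685]), 'green': array([ 0.6523432, -0.2179966]), 'red': array([ 0.57744355, -0.24331837]), 'piv': array([ 0.6020288 , -0.19269311])}
yaw dots 18.67915389696087 yaw piv 18.79321696749595 0.07551924067141305 arm 0.04323416719384662 -89.74462748223984
```

step_arm(plan=[-1, 2.8, -0.7, 0, 0, -1, 2.9, -0.7, 0, 0, -1, 2.9, -0.8, 0, 0, -1, 2.8, -0.7, 0, 0, -1, 0, 0, 0, 9.9, -1, 0, 0, 0, 9.9, -1, 0, 0, 0, 9.9, -1, 0, 0, 0, 9.9, -1, 0, 0, 0, 9.9, -1, 0, 0, 0, 9.9, -1, 0, 0, 0, 9.6, -1, 0, 0, 0, 0], force=20)

```text
t: 20.45
eef_pos: [0.6023, -0.2359, 0.262]
ee_rot: [-0.164, 0.986, 0.0, -0.0]
ft_force: [-0.8, -0.7, 0.2]
grip_width: 0.0851
```

step_arm(plan=[-1, 0, 0, 0, 0, -1, 0, 0, 0, 0])

```text
t: 20.7
eef_pos: [0.6023, -0.236, 0.2622]
ee_rot: [-0.165, 0.986, 0.0, -0.0]
ft_force: [0.4, 0.3, 0.5]
grip_width: 0.0853
```

```bash
python3 st.py; python3 - <<'E'
from h import *
import cv2
s=status.get_state();
cv2.imwrite("pics/w5.png",cams.get_image("wrist"))
print(w2px('wrist',[.6022,-.2362,.112],s))
m=Rn.from_quat(s['ee_rot']).as_matrix();print(m.T@(np.array([.6022,-.2362,.077])-s['eef_pos'])*100)
E
```

```text
t 20.7 yaw -160.98 q6 2.317 pos [ 0.6023 -0.236   0.2622] F [0.35 0.29 0.45] M [-0.021 -0.023  0.033] w 0.0853 tau6 -0.068 dq6 0.009
(np.float64(316.3744870006646), np.float64(220.8194183725943))
[ 0.02054577 -0.0214554  18.52108799]
```

View pics/w5.png

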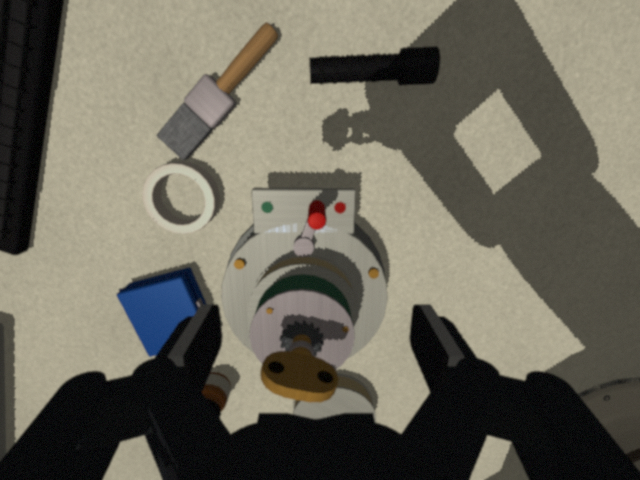

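step_arm(plan=[-1, 0, 0, 3, 0, -1, 0, 0, 4, 0, -1, 0, 0, 4, 0, -1, 0, 0, 4, 0, -1, 0, 0, 2.5, 0, -1, 0, 0, 1, 0, -1, 0, 0, 0, 0, -1, 0, 0, 0, 0])

```text
t: 21.75
eef_pos: [0.6029, -0.2362, 0.0786]
ee_rot: [-0.164, 0.986, -0.0, 0.001]
ft_force: [0.1, 0.5, -0.2]
grip_width: 0.0852
```

step_arm(plan=[1, 0, 0, 0, 0, 1, 0, 0, 0, 0, 1, 0, 0, 0, 0, 1, 0, 0, 0, 0, 1, 0, 0, 0, 0, 1, 0, 0, 0, 0], force=20)

```text
t: 22.5
eef_pos: [0.6024, -0.236, 0.0774]
ee_rot: [-0.164, 0.986, -0.0, 0.0]
ft_force: [0.5, -1.8, 2.8]
grip_width: 0.0173
```

```bash
python3 st.py
```

```text
t 22.5 yaw -161.08 q6 2.319 pos [ 0.6024 -0.236   0.0774] F [ 0.48 -1.77  2.8 ] M [-0.148  0.105 -0.011] w 0.0173 tau6 0.033 dq6 0.001
```

step_arm(plan=[1, -0.52, -0.14, 0, 0, 1, -0.44, -0.07, 0, 0, 1, -0.45, -0.02, 0, 0, 1, -0.45, 0.02, 0, 0, 1, -0.44, 0.07, 0, 0, 1, -0.44, 0.11, 0, 0, 1, 0, 0, 0, 0])

```text
t: 23.38
eef_pos: [0.6285, -0.228, 0.0773]
ee_rot: [-0.164, 0.986, -0.001, -0.0]
ft_force: [-1.3, -6.0, 0.5]
grip_width: 0.0172
```

```bash
python3 st.py
```

```text
t 23.375 yaw -161.08 q6 2.349 pos [ 0.6285 -0.228   0.0773] F [-1.27 -5.95  0.52] M [-0.906  0.15   0.262] w 0.0172 tau6 0.364 dq6 -0.001
```

step_arm(plan=[1, -0.42, 0.16, 0, 0, 1, 0, 0, 0, 0])

```text
t: 23.62
eef_pos: [0.6315, -0.2253, 0.0773]
ee_rot: [-0.164, 0.986, -0.001, -0.001]
ft_force: [-5.9, -7.4, 1.2]
grip_width: 0.0172
```

```bash
python3 st.py
```

```text
t 23.625 yaw -161.09 q6 2.355 pos [ 0.6315 -0.2253  0.0773] F [-5.89 -7.36  1.16] M [-1.144  0.821  0.32 ] w 0.0172 tau6 0.346 dq6 -0.002
```

step_arm(plan=[1, -0.14, 0.07, 0, 0, 1, 0, 0, 0, 0])

```text
t: 23.88
eef_pos: [0.6317, -0.2252, 0.0772]
ee_rot: [-0.164, 0.986, -0.001, -0.002]
ft_force: [-13.0, -14.2, 3.1]
grip_width: 0.0173
```

```bash
python3 st.py
```

```text
t 23.875 yaw -161.12 q6 2.357 pos [ 0.6317 -0.2252  0.0772] F [-13.05 -14.18   3.12] M [-2.25   2.013  0.283] w 0.0173 tau6 0.255 dq6 0.001
```

step_arm(plan=[-1, 0, 0, 0, 0, -1, 0, 0, 0, 0, -1, 0, 0, 0, 0, -1, 0, 0, 0, 0, -1, 0, 0, 0, 0, -1, 0, 0, -2, 0, -1, 0, 0, -4, 0, -1, 0, 0, -5, 0, -1, 0, 0, -5, 0, -1, 0, 0, -3, 0, -1, 0, 0, 0, 0, -1, 0, 0, 0, 0])

```text
t: 25.38
eef_pos: [0.6327, -0.2233, 0.2673]
ee_rot: [-0.164, 0.986, 0.0, -0.0]
ft_force: [0.2, 0.9, -0.8]
grip_width: 0.0854
```

```bash
python3 st.py; python3 - <<'E'
from h import *
import cv2
s=status.get_state();
a=cams.get_image("wrist");b=cams.get_image("top")
cv2.imwrite("pics/w6.png",a);cv2.imwrite("pics/t6.png",b)
print(w2px('wrist',[.6314,-.2250,.112],s))
E
```

```text
t 25.375 yaw -161.08 q6 2.357 pos [ 0.6327 -0.2233  0.2673] F [ 0.16  0.91 -0.76] M [-0.007  0.005 -0.005] w 0.0854 tau6 0.0 dq6 0.001
(np.float64(318.0642424556872), np.float64(218.20519059062738))
```

View pics/w6.png

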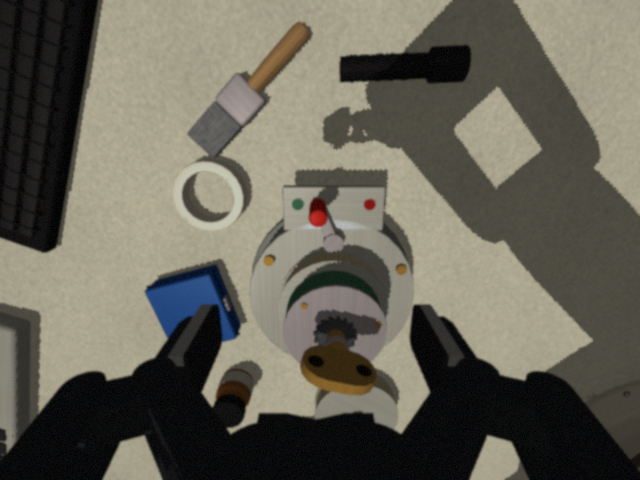

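View pics/t6.png

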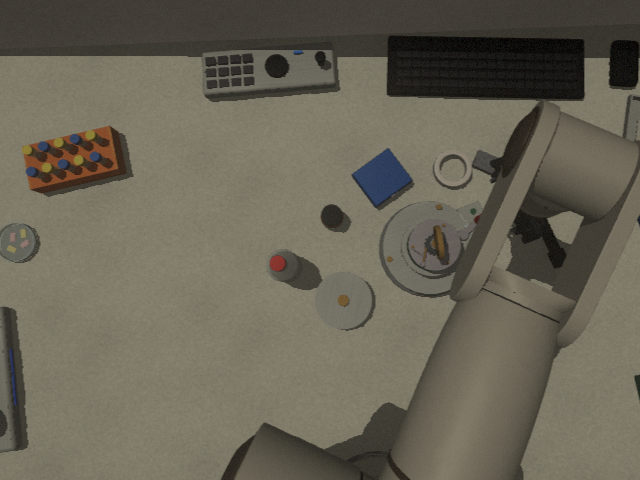

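```bash
python3 -c "
from rig import r; print(r.hand_in())"
```

```text
the job is handed in; nothing more can be done
None
```

I wound the spring until the clutch slipped, then swung the brake lever all the way to the green end stop. I let go, backed the gripper clear and handed the job in at about 25.5 s.

- **Winding:** It took two strokes, with a regrip after the key sprang back 0.19 rad. Torque stayed around 0.12–0.22 N m, then rose to about 0.355 N m and held there, so I stopped.
- **Clutch slip:** I compared the ratchet teeth with the key in pictures taken before and after. The slip comes out at about 0.16 rad, inside the 0.1–0.4 band. This is an estimate read from the images, good to roughly 0.02–0.03 rad. The turning angle alone only shows it was under about 0.31 rad.
- **Brake:** Pushing about 1.6 mm past the expected end moved the knob only 0.2 mm, with the force rising to about 19 N, so it was on the stop. After release, the knob showed within about 1 pixel of where 0.80 rad should put it in the wrist picture.
- **Bench:** In the last pictures, everything I could see was where it started. The arm hid part of the brush and torch from the top camera, but both looked undisturbed in the wrist view.

No check failed. Single torque readings scattered by about ±0.05 N m, so I judged the slip from several readings together with the tooth comparison.

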